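# One biscuit for the plate

### The job

Press the biscuit dispenser's plunger all the way down once and let it come back up, so that a single biscuit comes out onto the ledge. Then, with the fingertips, nudge that biscuit sideways along the ledge and off its end so that it drops into the blue plate and rests there, clear of the ledge (it can get stuck leaning on the ledge's end unless it is pushed well past it). Do not pick anything up, keep the other two biscuits in the dispenser, and leave the cup, the formula container and the spoon where they are.

Things in the scene. Friction and masses are not known exactly. Their poses are not given: they have to be found in the camera images.
- dispenser: White biscuit dispenser, fixed on the grey high-chair tray (tray floor 6 mm above the bench). Origin: centre of its underside, below the biscuit stack; z up, x the way biscuits come out, y along the ledge. In its frame (mm): clear covered magazine x -20..20, y -25..25, top z 68; plunger housing behind it, x -68..-20, y -25..25, top z 60; ledge in front (see point ledge).
- plunger (a joint): Vertical slide of the spring plunger, m: 0 = up (at rest), 0.022 = all the way down. 2 N starts it, 6.4 N brings it fully down; it springs back when let go. The pusher inside moves 2 mm per mm of plunger; when it draws back the next biscuit drops to the magazine floor. A second press would send out another biscuit.
- plunger_top (a point): Centre of the top of the plunger's round cap (32 mm across, 7 mm thick), which moves with it; at rest it is at x -44, y 0, z 89 mm in the dispenser's frame.
- ledge (a point): On top of the ledge, x 42, y 0, z 24 mm in the dispenser's frame, same axes, fixed. After a full press the biscuit's underside centre lies about here. The ledge spans x 20..60, y -50..50 of the dispenser's frame, 6 mm thick, both ends (y = -50, y = +50) open; a front lip at x 60..63 rises 4 mm above it. The magazine's front face is at x 20.
- biscuit1: Lowest biscuit of the stack, the one that comes out: loose brown block with rows of dots, 30 mm (x) by 40 mm (y) by 12 mm high, about 15 g. Origin: centre of its underside. Same axes as the dispenser at the start.
- biscuit2: Middle biscuit, same size, lying on the first; origin: centre of its underside. It stays in the magazine.
- biscuit3: Top biscuit, same size; origin: centre of its underside. It stays in the magazine.
- plate: Round blue silicone suction plate, stuck to the tray (fixed): 190 mm across the rim, about 178 mm inside, floor 4 mm thick, rim 16 mm high. Origin: centre of its underside. It lies at one end of the ledge, on the +y or the -y side of the dispenser depending on the start; its near rim is under that end of the ledge.
- cup: White plastic cup, loose, 64 mm across the rim, 68 mm tall, standing beyond the other end of the ledge. Origin: centre of its underside. To be left alone.
- container: Twist cap formula container, loose, 96 mm across, 130 mm tall, on the spare tray. Origin: centre of its underside. To be left alone.
- spoon: Bamboo spoon, loose, 150 mm long, on the spare tray, lying along its x. Origin: underside of its middle. To be left alone.

How it is judged:
On the way, in this order (a step that is already met when the one before it is completed fails the run):
1. the plunger is pressed all the way down and the lowest biscuit is out of the magazine (value of joint plunger above 0.019 m and x of biscuit1 in the frame of dispenser above 0.034 m), for 0.04 s.
2. the plunger is back up and the biscuit rests on the ledge in front of the magazine (value of joint plunger below 0.004 m and x of biscuit1 in the frame of dispenser between 0.034 and 0.055 m and y of biscuit1 in the frame of dispenser between -0.02 and 0.02 m and z of biscuit1 in the frame of dispenser between 0.022 and 0.027 m), for 0.2 s.
At the end, for the whole second after the job is handed in: The ejected biscuit rests in the plate: centre within 85 mm of the plate's centre, under 36 mm above the bench, touching the plate and not the dispenser. The plunger is up (within 4 mm). The other two lie in the magazine, within 7 mm of centre along x, one place lower (horizontal distance between biscuit1 and plate below 0.085 m and height (world z) of biscuit1 below 0.036 m and contact force between biscuit1 and plate above 0.03 N and contact force between biscuit1 and dispenser below 0.03 N and linear speed of biscuit1 below 0.02 m/s and value of joint plunger below 0.004 m and x of biscuit2 in the frame of dispenser between -0.007 and 0.007 m and z of biscuit2 in the frame of dispenser between 0.02 and 0.028 m and x of biscuit3 in the frame of dispenser between -0.007 and 0.007 m and z of biscuit3 in the frame of dispenser between 0.02 and 0.04 m).
It fails at once if the biscuit is lifted (15 mm above the ledge) (height (world z) of biscuit1 above 0.045 m).
It fails at once if a second biscuit is pushed or taken out (x of any of biscuit2, biscuit3 in the frame of dispenser above 0.012 m).
It fails at once if the cup is moved by more than 15 mm (distance of cup from where it was at the start of the episode above 0.015 m).
It fails at once if the container is moved by more than 15 mm (distance of container from where it was at the start of the episode above 0.015 m).
It fails at once if the spoon is moved by more than 15 mm (distance of spoon from where it was at the start of the episode above 0.015 m).
It also fails if it takes over 42 s, if anything falls off the work surface, if the arm or the gripper's body presses on something with over 40 N, if the wrist force passes 120 N, or if a joint passes its speed limit or range.

### The arm

A 6-joint arm with a two-finger parallel gripper is mounted at the origin on the work surface. World frame = base frame: x ahead of the robot, y to its left, z up, the work surface at z = 0. Lengths are in m, angles in rad, forces in N, time in s.
With the tool pointing down it reaches from about 0.3 to 0.875 m from the base axis. Payload 6.4 kg.
Tool frame: the origin (TCP) lies on the centre line of the jaws, within the pads' length; the fingertips stand 25 mm ahead of it and the grasp point (between the pads) lies 6 mm ahead of it; z points along the fingers, y is the line along which they close (so a half turn about z gives the same grasp; the last joint's range is limited). The gripper opens to 85 mm and grips with 20 to 120 N. Pads are 22 mm wide; open, the fingers measure 114 mm over their backs; the gripper's body (76 mm by 85 mm) begins 54 mm behind the grasp point. The pads swing forward as they close: fully open they stand 13 mm farther back than shut.
Start: joints at [-1.542, 0.181, 1.607, -0, 1.354, -0.206], TCP at [0.134, -0.559, 0.227] pointing down, gripper open.
Joint ranges: [-2.99, 2.99], [-0.89, 2.07], [0.3, 2.58], [-1.14, 4.28], [0, 2.63], [-3.12, 3.12]. Speed limits (rad/s): [2.57, 2.57, 3.01, 3.14, 3.14, 3.14].

### API

Orientations are given as a unit quaternion [x, y, z, w].
In Python, from rig import * gives the robot as it stands.
- The arm moves only by the shell command python3 -m handwheel 'ROWS' [FORCE]. ROWS is a JSON object of lists of equal length, an entry for each row: "gripper": the finger opening in mm, from 0 to 85.4; "translation": the shift along the world's x, y, z in mm, a list of three; "twist": the turn about the world's z in rad. A call has 1 to 20 rows; each row is the pose to reach, as a shift and turn from the pose commanded when the call began; what a row does not reach only later rows make up. A row lasts 1/8 s, in which the tool goes at most 62.5 mm and 10.7 degrees, less where a joint would pass 70% of its speed; a pose out of reach is approached as far as the arm can. A call with a gripper value outside its range is refused whole. The fingers move at their own pace and stop on an object; FORCE is the grip in N (left out, the last holds). Time passes only in rows, so rows that repeat a pose let the fingers close. It gives the time, the measured TCP pose, the force, the opening and the grip force at its end, in the units of the state.
- state(): the state, without advancing time (a new reading comes with each control period).
- get_image(name): name is "side" or "top" or "wrist"; returns a dict with "frame" (384x512x3 uint8, red, green, blue), "intrinsics" (3x3 intrinsics, pixels), "T" (4x4, takes a point from camera to world coordinates). Camera axes: x right, y down, z forward; pixel columns grow to the right and rows downward; lengths in m; the calibration is good to about 2 mm. A picture is of the moment at which its call begins. There is no depth.
- job_done(): hands the job in; it is judged then, once.
The state is a dict: "time": time; "joint_pos": joint angles; "joint_velocities": joint speeds; "joint_efforts": joint torques, N m; "tcp_pos": TCP position; "ee_rot": TCP orientation; "ft_force": force on the tool from outside, world axes, zero at the start; "torque": the same for the moment, N m; "grip_width": finger opening in m; "grip_force": force on a finger pad.
Only numpy, scipy, OpenCV 4.12 (cv2) and the standard library are available. Lean on these libraries where they do the work, as an engineer would, in place of code of your own. Each camera call takes 0.05 s, during which the arm holds its last target. There are 200 camera calls.

## Working session

There is one attempt and no reset: what is moved stays moved. The work goes in short steps, Python scripts to look and compute and a shell command to move; the robot and the scene stay as the last step left them, time stands still between calls to the robot, and variables do not carry over. Pictures are saved under pics/ and viewed, at most 10 in all, crops included, and the job is handed in when it is done.

```bash
mkdir -p pics; cat > h.py <<'E'
from rig import *
import numpy as np, cv2
def ray(im,u,v,z):
    K=np.array(im["intrinsics"]);T=np.array(im["T"])
    d=T[:3,:3]@np.linalg.inv(K)@[u,v,1];o=T[:3,3]
    return o+d*(z-o[2])/d[2]
def proj(im,p):
    K=np.array(im["intrinsics"]);T=np.array(im["T"])
    c=K@(T[:3,:3].T@(np.array(p)-T[:3,3]));return c[:2]/c[2]
def save(im,n):cv2.imwrite("pics/"+n,im["frame"][:,:,::-1])
E
python3 - <<'E'
from h import *
import pickle
for n in("top","side"):
    i=get_image(n);save(i,n+"0.png");pickle.dump(i,open(n+"0.pkl","wb"));print(np.round(i["T"],3).tolist(),i["intrinsics"])
s=state();print(s["time"],s["tcp_pos"],s["ee_rot"])
E
```

```text
[[0.016, -0.985, 0.17, 0.39], [-0.999, -0.011, 0.033, -0.168], [-0.03, -0.17, -0.985, 0.915], [0.0, 0.0, 0.0, 1.0]] [[383.56350331   0.         263.49600603]
 [  0.         383.56350331 194.00288126]
 [  0.           0.           1.        ]]
[[-0.747, -0.329, 0.577, -0.181], [-0.664, 0.399, -0.633, 0.641], [-0.022, -0.856, -0.516, 0.725], [0.0, 0.0, 0.0, 1.0]] [[417.31721364   0.         250.22985137]
 [  0.         417.31721364 190.37082646]
 [  0.           0.           1.        ]]
0.1 [ 0.13376187 -0.5586961   0.22646979] [ 9.93116863e-01  1.17124934e-01  7.16640176e-05 -8.00831794e-04]
```

View pics/top0.png

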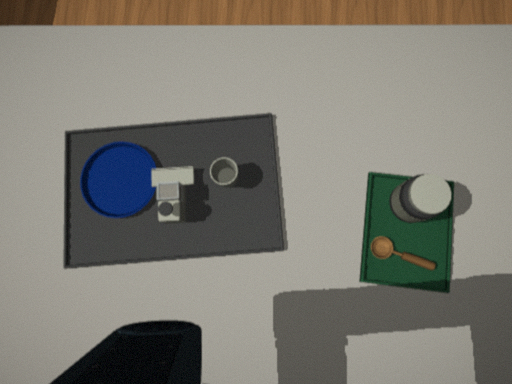

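View pics/side0.png

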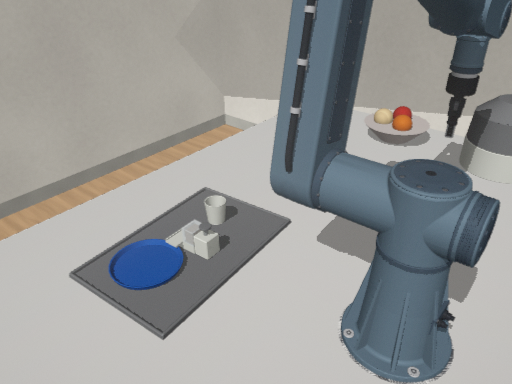

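The top view shows the plate at (120,180) and the ledge at (172,176). The plunger cap is near (167,209) and the cup at (224,171). The ledge faces world +x and the plate is on the +y side. Next I'll enlarge the dispenser and measure.

```bash
python3 - <<'E'
from h import *
import pickle
i=pickle.load(open("top0.pkl","rb"));f=i["frame"]
c=cv2.resize(f[155:235,130:250],None,fx=6.5,fy=6.5,interpolation=cv2.INTER_CUBIC)
cv2.imwrite("pics/c1.png",c[:,:,::-1])
hsv=cv2.cvtColor(f,cv2.COLOR_RGB2HSV)
m=cv2.inRange(hsv,(105,120,40),(130,255,255))
n,l,st,ce=cv2.connectedComponentsWithStats(m);k=1+np.argmax(st[1:,4]);print("plate",st[k],ce[k])
x,y,w,h,_=st[k];
print(ray(i,x,y+h/2,.022),ray(i,x+w/2,y,.022),ray(i,x+w/2,y+h,.022))
w=((f.min(2)>150)).astype(np.uint8);w[:160]=0;w[230:]=0;w[:,:140]=0;w[:,205:]=0
cs,_=cv2.findContours(w,cv2.RETR_EXTERNAL,cv2.CHAIN_APPROX_NONE)
for q in cs:
    if cv2.contourArea(q)>30: print(cv2.boundingRect(q),cv2.minAreaRect(q))
E
```

```text
plate [  80  141   76   77 4536] [117.73677249 179.32186949]
[0.57490512 0.30548837 0.022     ] [0.67211873 0.22050322 0.022     ] [0.48289791 0.20499871 0.022     ]
(152, 169, 40, 17) ((171.64163208007812, 176.6051483154297), (14.150903701782227, 39.90378952026367), 84.95755004882812)
```

View pics/c1.png

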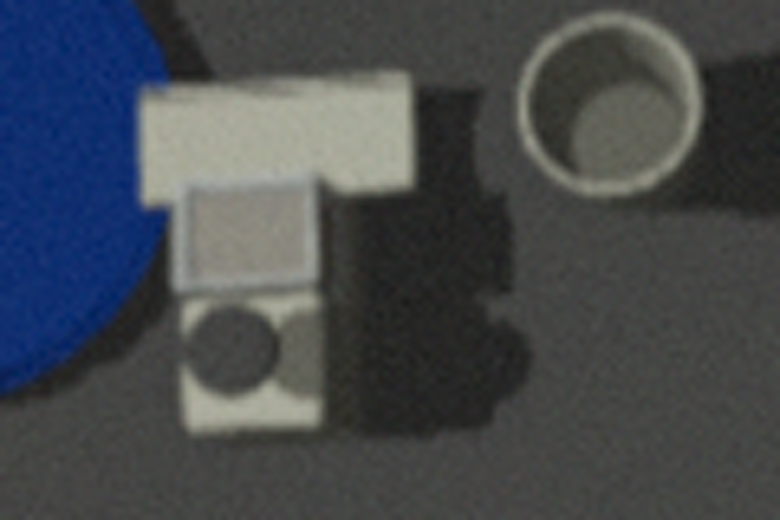

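The crop shows the ledge corners at (139,87), (411,72), (414,190) and (143,207). The dark cap is centred at (232,350). The housing's back corners are at (185,436) and (323,430).

```bash
python3 - <<'E'
from h import *
import pickle
i=pickle.load(open("top0.pkl","rb"))
P=[((139,87),(63,50,40-6)),((411,72),(63,-50,34)),((414,190),(20,-50,30)),((143,207),(20,50,30)),((232,350),(-44,0,95)),((185,436),(-68,25,66)),((323,430),(-68,-25,66))]
A=[];B=[]
for (u,v),m in P:
    w=ray(i,(u+.5)/6.5-.5+130,(v+.5)/6.5-.5+155,m[2]/1000);A.append(np.array(m[:2])/1000);B.append(w[:2])
A=np.array(A);B=np.array(B);a=A-A.mean(0);b=B-B.mean(0)
th=np.arctan2((a[:,0]*b[:,1]-a[:,1]*b[:,0]).sum(),(a*b).sum());R=np.array([[np.cos(th),-np.sin(th)],[np.sin(th),np.cos(th)]])
t=B.mean(0)-R@A.mean(0)
print("yaw",th,"org",t,"res mm",np.round(1000*(B-(A@R.T+t)),1).tolist())
cup=ray(i,(610+.5)/6.5-.5+130,(104.5)/6.5-.5+155,.074);print("cup local",R.T@(cup[:2]-t)*1000)
for q in [(-44,0),(42,0),(42,-50),(42,50),(42,-90)]: print(q,t+R@np.array(q)/1000)
s=state();print(s["tcp_pos"])
from scipy.spatial.transform import Rotation as Ro
print(Ro.from_quat(s["ee_rot"]).as_matrix().round(3))
# side check: project cap & ledge
j=pickle.load(open("side0.pkl","rb"));
for q in [(-44,0,95),(42,50,30),(42,-50,30)]: print(proj(j,[*(t+R@np.array(q[:2])/1000),q[2]/1000]))
E
```

```text
yaw 0.069096054037856 org [0.54165681 0.076016  ] res mm [[1.1, 0.1], [0.8, -0.1], [0.5, 0.6], [0.1, -0.0], [-0.2, -0.7], [-0.8, -1.0], [-1.5, 1.2]]
cup local [  37.62177625 -127.59542911]
(-44, 0) [0.4977618  0.07297819]
(42, 0) [0.58355659 0.07891572]
(42, -50) [0.58700864 0.02903503]
(42, 50) [0.58010453 0.12879642]
(42, -90) [ 0.58977028 -0.01086952]
[ 0.13376187 -0.5586961   0.22646979]
[[ 0.973  0.233 -0.   ]
 [ 0.233 -0.973  0.002]
 [ 0.    -0.002 -1.   ]]
[205.15657002 225.09351211]
[170.87428023 242.58299837]
[196.77984176 224.89136249]
```

```bash
python3 -m handwheel '{"gripper":[0,0,0,0,0,0,0,0,0,0,0,0,0,0,0,0],"translation":[[30,52,0],[60,104,0],[90,156,0],[120,208,0],[150,260,0],[180,312,0],[210,364,0],[240,416,0],[270,468,0],[300,520,0],[330,572,0],[350,608,-20],[364,632,-56],[364,632,-56],[364,632,-56],[364,632,-56]],"twist":[0,-0.03,-0.06,-0.09,-0.12,-0.15,-0.166,-0.166,-0.166,-0.166,-0.166,-0.166,-0.166,-0.166,-0.166,-0.166]}' 20; python3 - <<'E'
from h import *
s=state();print(s["tcp_pos"],s["ee_rot"],s["ft_force"])
i=get_image("wrist");save(i,"w1.png")
print("cap at",proj(i,[.4978,.073,.095]))
E
```

```text
time: 2.1
tcp_pos: [0.4984, 0.0719, 0.1727]
ee_rot: [0.999, 0.034, 0.001, 0.0]
ft_force: [0.3, -0.3, 0.5]
grip_width: 0.0002
grip_force: 0.0
[0.4984346  0.07186102 0.17266787] [9.99426229e-01 3.38503367e-02 1.13972269e-03 2.61063484e-04] [ 0.32065571 -0.33625707  0.54911589]
cap at [255.1594479  198.34952821]
```

View pics/w1.png

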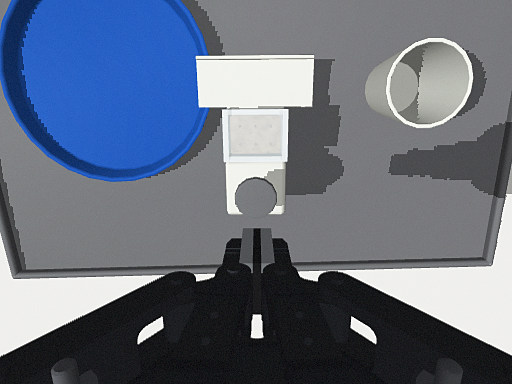

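The wrist view has the cap centred at (256,198), which matches the predicted (255,198). Pressing gently.

```bash
python3 -m handwheel '{"gripper":[0,0,0,0,0,0,0,0,0,0,0,0],"translation":[[0,0,-25],[0,0,-45],[0,0,-50],[0,0,-54],[0,0,-58],[0,0,-62],[0,0,-66],[0,0,-69],[0,0,-72],[0,0,-73],[0,0,-73],[0,0,-73]],"twist":[0,0,0,0,0,0,0,0,0,0,0,0]}'
```

```text
time: 3.65
tcp_pos: [0.4979, 0.0728, 0.0984]
ee_rot: [0.999, 0.034, 0.0, 0.0]
ft_force: [0.5, 0.7, -0.2]
grip_width: -0.0001
grip_force: 0.0
```

```bash
python3 - <<'E'
from h import *
i=get_image("wrist");j=get_image("side")
a=i["frame"][20:260,130:400]
b=cv2.resize(j["frame"][190:280,130:260],None,fx=3,fy=3)
b=cv2.copyMakeBorder(b,0,0,0,0,cv2.BORDER_CONSTANT)
h=max(a.shape[0],b.shape[0]);pad=lambda q:cv2.copyMakeBorder(q,0,h-q.shape[0],0,0,cv2.BORDER_CONSTANT)
cv2.imwrite("pics/p1.png",np.hstack([pad(a),pad(b)])[:,:,::-1])
s=state();print(s["ft_force"],s["tcp_pos"],proj(i,[.4978,.073,.095]),proj(i,[.4978,.073,.073]))
E
```

```text
[ 0.37466922 -0.25900323  0.04295894] [0.49790234 0.07277366 0.0984196 ] [256.50569556 239.79843899] [256.49396079 223.87997792]
```

View pics/p1.png

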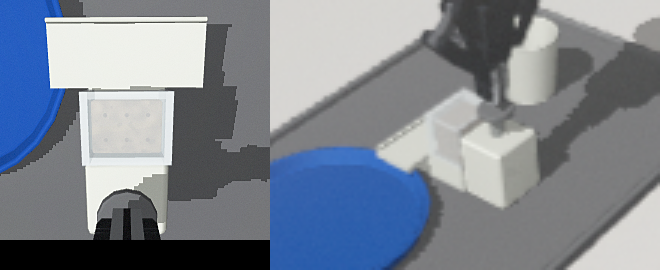

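The cap is still up: its top edge sits at crop row 190, consistent with z = 95 mm. The fingertips haven't reached it, so I'll go down further and watch the force.

```bash
python3 -m handwheel '{"gripper":[0,0,0,0],"translation":[[0,0,-2],[0,0,-4],[0,0,-6],[0,0,-6]],"twist":[0,0,0,0]}'; python3 - <<'E'
from h import *
i=get_image("wrist");save(i,"x.png")
j=get_image("side");a=i["frame"][20:260,130:400]
b=cv2.resize(j["frame"][210:265,170:240],None,fx=6,fy=6)
cv2.imwrite("pics/p2.png",np.hstack([cv2.copyMakeBorder(a,0,90,0,0,cv2.BORDER_CONSTANT),b])[:,:,::-1])
E
```

```text
time: 4.25
tcp_pos: [0.4976, 0.0728, 0.092]
ee_rot: [0.999, 0.034, -0.0, -0.0]
ft_force: [-0.5, -1.0, 0.2]
grip_width: -0.0001
grip_force: 0.0
```

View pics/p2.png

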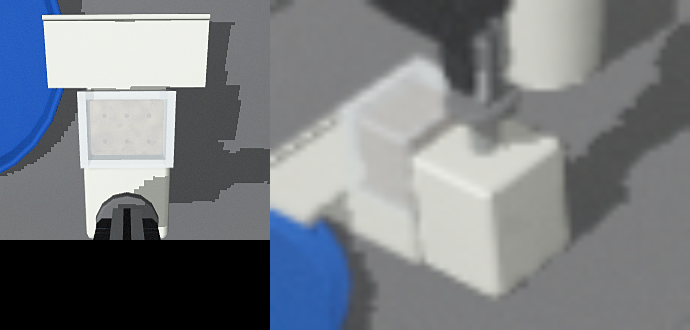

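```bash
python3 - <<'E'
from h import *
i=get_image("wrist");j=get_image("side")
p=state()["tcp_pos"];print(p,np.round(i["T"],3).tolist())
for d in(0,6,12,20,25):
    q=p-[0,0,d/1000];w=proj(i,q);s=proj(j,q);print(d,"crop wrist",w-[130,20],"crop side",(s-[170,210])*6+[270,0])
for z in(.095,.089,.073,.066):
    q=[.4978,.073,z];print(z,proj(i,q)-[130,20],(proj(j,q)-[170,210])*6+[270,0])
print("ft",state()["ft_force"])
# wrist closeup of fingers
c=cv2.resize(i["frame"][180:300,190:330],None,fx=4,fy=4);d=cv2.resize(j["frame"][205:250,190:225],None,fx=6,fy=10.667)
cv2.imwrite("pics/p3.png",np.hstack([c,d])[:,:,::-1])
E
```

```text
[0.4978646  0.07276106 0.09234939] [[0.068, -0.96, -0.27, 0.567], [-0.998, -0.065, -0.019, 0.078], [0.0, 0.271, -0.963, 0.24], [0.0, 0.0, 0.0, 1.0]]
0 crop wrist [127.01632419 222.41574947] crop side [481.62576931  95.24978872]
6 crop wrist [126.9956589 217.4894572] crop side [482.70862011 106.53598943]
12 crop wrist [126.97637871 212.89335089] crop side [483.7852868  117.75773521]
20 crop wrist [126.95259599 207.22390972] crop side [485.21131389 132.6207504 ]
25 crop wrist [126.93873803 203.9203805 ] crop side [486.09710057 141.85301613]
0.095 [126.53885178 224.79530669] [480.84141839  90.55050017]
0.089 [126.53467909 219.70898766] [481.92807939 101.86644567]
0.073 [126.52486523 207.74631546] [484.79560277 131.72740355]
0.066 [126.52108228 203.13505822] [486.03650284 144.6495178 ]
ft [-0.38128586 -0.44531352 -0.83859858]
```

View pics/p3.png

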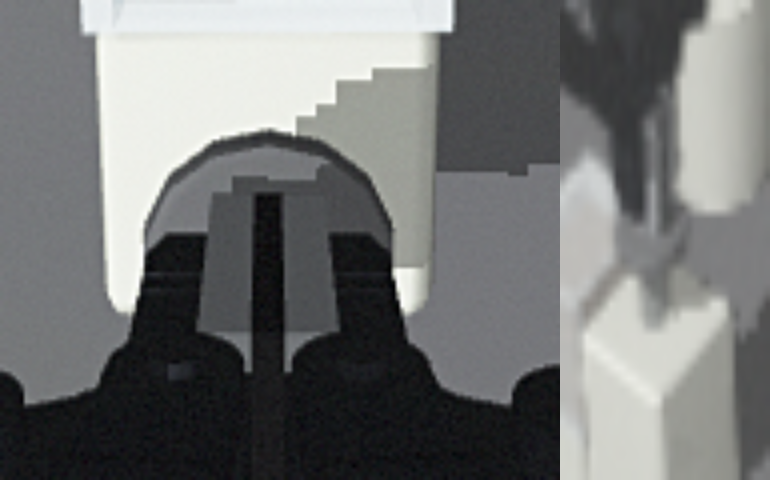

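The cap is still up, with its top at z of about 95 mm, and the tips appear to be only just meeting it. The tips therefore end closer to the TCP than stated. I'll go down a little further and check the force.

```bash
for k in 1; do python3 -m handwheel '{"gripper":[0,0,0,0],"translation":[[0,0,-3],[0,0,-6],[0,0,-6],[0,0,-6]],"twist":[0,0,0,0]}'; done; python3 - <<'E'
from h import *
i=get_image("wrist");j=get_image("side")
c=cv2.resize(i["frame"][50:300,120:390],None,fx=2,fy=2);d=cv2.resize(j["frame"][205:255,190:225],None,fx=7,fy=10)
cv2.imwrite("pics/p4.png",np.hstack([c,d])[:,:,::-1])
E
```

```text
time: 4.95
tcp_pos: [0.4981, 0.0727, 0.0865]
ee_rot: [0.999, 0.034, 0.0, 0.0]
ft_force: [-0.2, -0.6, 2.7]
grip_width: 0.0
grip_force: 1.3
```

View pics/p4.png

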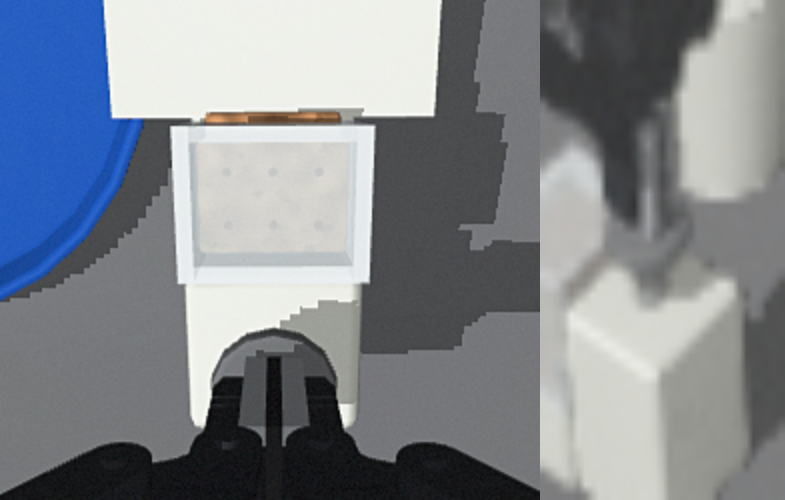

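Contact: 2.7 N, and the biscuit's edge is showing at the magazine exit at crop (270,117). First contact came at TCP z of about 0.090, so the full press should be at about 0.068.

```bash
python3 -m handwheel '{"gripper":[0,0,0,0,0,0,0],"translation":[[0,0,-3],[0,0,-6],[0,0,-9],[0,0,-12],[0,0,-15],[0,0,-16],[0,0,-16]],"twist":[0,0,0,0,0,0,0]}'
```

```text
time: 5.92
tcp_pos: [0.4982, 0.0727, 0.0704]
ee_rot: [0.999, 0.034, 0.0, 0.0]
ft_force: [0.3, 0.3, 6.2]
grip_width: 0.0001
grip_force: 2.9
```

```bash
python3 -m handwheel '{"gripper":[0,0,0,0],"translation":[[0,0,-1],[0,0,-2],[0,0,-3],[0,0,-3]],"twist":[0,0,0,0]}'
```

```text
time: 6.42
tcp_pos: [0.4983, 0.0727, 0.0689]
ee_rot: [0.999, 0.035, 0.0, 0.0]
ft_force: [-4.6, 0.5, 20.4]
grip_width: -0.0
grip_force: 9.7
```

At the stop. Now I'll release upward and look.

```bash
python3 -m handwheel '{"gripper":[0,0,0,0,0,0,0,0,0],"translation":[[0,0,4],[0,0,8],[0,0,12],[0,0,16],[0,0,20],[0,0,26],[0,0,50],[0,0,100],[0,0,100]],"twist":[0,0,0,0,0,0,0,0,0]}'; python3 - <<'E'
from h import *
i=get_image("wrist");save(i,"w5.png");j=get_image("top");save(j,"t5.png")
org=np.array([.54166,.0760]);th=.0691;R=np.array([[np.cos(th),-np.sin(th)],[np.sin(th),np.cos(th)]])
for n,im in(("w",i),("t",j)):
    hsv=cv2.cvtColor(im["frame"],cv2.COLOR_RGB2HSV);m=cv2.inRange(hsv,(5,110,60),(22,255,255))
    if n=="t": m[:100]=0;m[:,300:]=0
    k,l,st,ce=cv2.connectedComponentsWithStats(m)
    for a in range(1,k):
        if st[a,4]>20:
            cc=[l==a][0].astype(np.uint8);r=cv2.minAreaRect(cv2.findNonZero(cc));w=ray(im,*r[0],.042)
            print(n,st[a],r,w,R.T@(w[:2]-org)*1000,R.T@(ray(im,*ce[a],.042)[:2]-org)*1000)
print(state()["ft_force"])
E
```

```text
time: 7.55
tcp_pos: [0.4998, 0.0727, 0.1709]
ee_rot: [0.999, 0.034, 0.003, 0.0]
ft_force: [0.7, 0.8, 0.3]
grip_width: 0.0007
grip_force: 0.0
w [ 232   64   48   38 1771] ((255.5, 82.5), (37.0, 47.0), 90.0) [0.5839292  0.07929677 0.042     ] [42.39594809  0.37042879] [42.19935289  0.16577837]
t [163 170  17  11 179] ((171.0, 175.0), (10.0, 16.0), 90.0) [0.58372633 0.07901766 0.042     ] [42.17429243  0.10598662] [42.47720437 -0.22758609]
[-0.49407601 -0.54438772  0.4492113 ]
```

View pics/w5.png

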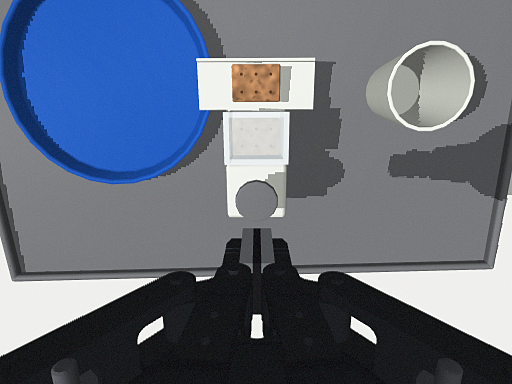

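The biscuit lies at local (42,0) and the cap is back up at (256,200). Next I'll move beyond its -y side, at local (43,-45), and descend.

```bash
python3 -m handwheel '{"gripper":[0,0,0,0,0,0,0,0,0,0],"translation":[[30,-13,0],[60,-26,0],[90,-39,0],[90,-39,0],[90,-39,-30],[90,-39,-60],[90,-39,-90],[90,-39,-115],[90,-39,-122],[90,-39,-122]],"twist":[0,0,0,0,0,0,0,0,0,0]}'; python3 - <<'E'
from h import *
org=np.array([.54166,.0760]);th=.0691;R=np.array([[np.cos(th),-np.sin(th)],[np.sin(th),np.cos(th)]])
s=state();print(s["tcp_pos"],s["ft_force"],R.T@(s["tcp_pos"][:2]-org)*1000)
E
```

```text
time: 8.9
tcp_pos: [0.5867, 0.0341, 0.0447]
ee_rot: [0.999, 0.035, -0.001, -0.0]
ft_force: [-0.4, -0.4, 0.7]
grip_width: -0.0001
grip_force: 0.0
[0.58671378 0.03411268 0.04468151] [-0.43697852 -0.42701584  0.70710671] [ 42.05415164 -44.89809565]
```

```bash
python3 -m handwheel '{"gripper":[0,0,0,0,0],"translation":[[0,0,-4],[0,0,-8],[0,0,-11],[0,0,-13],[0,0,-13]],"twist":[0,0,0,0,0]}'; python3 - <<'E'
from h import *
i=get_image("wrist");j=get_image("side")
c=cv2.resize(i["frame"][80:300,120:390],None,fx=1.6,fy=1.6);d=cv2.resize(j["frame"][200:255,160:220],(352,352))
cv2.imwrite("pics/p6.png",np.hstack([c,d])[:,:,::-1])
E
```

```text
time: 9.52
tcp_pos: [0.5877, 0.0338, 0.0321]
ee_rot: [0.999, 0.034, -0.0, -0.0]
ft_force: [-1.1, -0.4, -0.9]
grip_width: -0.0002
grip_force: 0.0
```

View pics/p6.png

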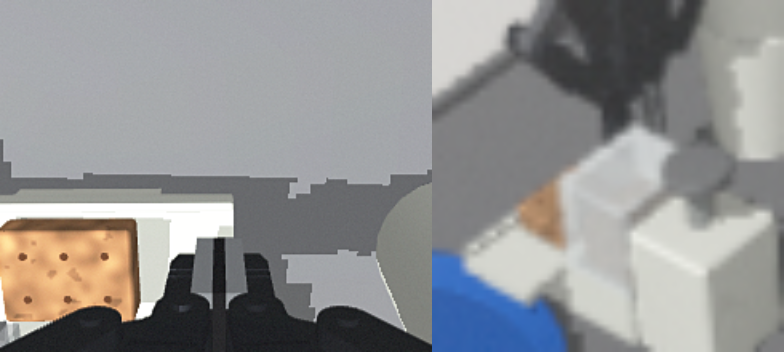

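Clear of the cup, and the tips are beside the biscuit over the ledge's right half. Pushing along +y.

```bash
python3 -m handwheel '{"gripper":[0,0,0,0,0],"translation":[[-0.6,8,0],[-1.1,16,0],[-1.7,24,0],[-2.2,32,0],[-2.2,32,0]],"twist":[0,0,0,0,0]}'; cat > b.py <<'E'
from h import *
org=np.array([.54166,.0760]);th=.0691;R=np.array([[np.cos(th),-np.sin(th)],[np.sin(th),np.cos(th)]])
im=get_image("top");hsv=cv2.cvtColor(im["frame"],cv2.COLOR_RGB2HSV);m=cv2.inRange(hsv,(5,90,50),(22,255,255));m[:100]=0;m[:,300:]=0
p=cv2.findNonZero(m)
print("n",0 if p is None else len(p))
if p is not None:
    r=cv2.minAreaRect(p);print(r)
    for z in(.042,.03,.022):
        w=ray(im,*r[0],z);print(z,w,R.T@(w[:2]-org)*1000,"plate d",np.hypot(*(w[:2]-[.577,.2105])))
s=state();print("tool",R.T@(s["tcp_pos"][:2]-org)*1000,s["ft_force"],s["time"])
E
python3 b.py
```

```text
time: 10.25
tcp_pos: [0.5854, 0.0666, 0.0323]
ee_rot: [0.999, 0.035, -0.0, -0.0]
ft_force: [0.5, 0.4, 0.5]
grip_width: -0.0004
grip_force: 0.0
n 65
((164.9482879638672, 178.3793182373047), (4.4014105796813965, 16.110824584960938), 85.2363510131836)
0.042 [0.57548074 0.09285338 0.042     ] [34.90366825 14.47800694] plate d 0.11765642888934122
0.03 [0.57802581 0.09643893 0.03      ] [37.69022736 17.87927489] plate d 0.11406568326695514
0.022 [0.57972252 0.0988293  0.022     ] [39.54793344 20.14678686] plate d 0.11170388697469248
tool [ 43.07724694 -12.80327285] [-0.23489751  0.20392236 -0.24527805] 10.3
```

```bash
python3 -m handwheel '{"gripper":[0,0,0,0,0,0,0,0,0,0,0],"translation":[[-0.6,8,0],[-1.1,16,0],[-1.7,24,0],[-2.2,32,0],[-2.8,40,0],[-3.3,48,0],[-3.9,56,0],[-4.4,64,0],[-5.0,72,0],[-5.8,84,0],[-5.8,84,0]],"twist":[0,0,0,0,0,0,0,0,0,0,0]}'; python3 b.py
```

```text
time: 11.68
tcp_pos: [0.5796, 0.1508, 0.0323]
ee_rot: [0.999, 0.035, -0.0, -0.0]
ft_force: [-0.6, 0.4, -0.5]
grip_width: -0.0001
grip_force: 0.0
n 109
((134.0, 181.5), (7.0, 16.0), 90.0)
0.042 [0.56726976 0.16567053 0.042     ] [31.73994332 87.68830546] plate d 0.04587329668689779
0.03 [0.56970192 0.17025736 0.03      ] [34.4829993  92.09625935] plate d 0.04089905190447576
0.022 [0.57132336 0.17331524 0.022     ] [36.31170329 95.03489527] plate d 0.03761556229768632
tool [43.04176888 71.47836714] [ 0.39261304 -0.40100116  0.32541067] 11.725
```

Retracting upward, then checking that the biscuit lies flat.

```bash
python3 -m handwheel '{"gripper":[0,0,0,0,0,0,0,0,0,0],"translation":[[0,0,20],[0,0,50],[0,0,90],[0,0,130],[-20,-50,150],[-40,-100,150],[-60,-150,150],[-80,-200,150],[-80,-200,150],[-80,-200,150]],"twist":[0,0,0,0,0,0,0,0,0,0]}'; python3 b.py; python3 - <<'E'
from h import *
for n in("side","wrist"):
    i=get_image(n);hsv=cv2.cvtColor(i["frame"],cv2.COLOR_RGB2HSV);m=cv2.inRange(hsv,(5,90,50),(22,255,255))
    if n=="side": m[:200]=0;m[:,:60]=0;m[:,300:]=0
    p=cv2.findNonZero(m)
    if p is None: print(n,0);continue
    r=cv2.minAreaRect(p);print(n,len(p),r,[ray(i,*r[0],z).round(4).tolist() for z in(.016,.022)])
E
```

```text
time: 12.98
tcp_pos: [0.5002, -0.0506, 0.1835]
ee_rot: [0.999, 0.034, 0.001, 0.0]
ft_force: [-0.0, -0.5, -0.1]
grip_width: 0.0004
grip_force: 0.0
n 1
((132.0, 184.0), (0.0, 0.0), 0.0)
0.042 [0.56124169 0.16996637 0.042     ] [26.02287193 92.39010024] plate d 0.043489076709202636
0.03 [0.56359097 0.17461226 0.03      ] [28.68731472 96.86270665] plate d 0.03831098743655101
0.022 [0.56515715 0.17770953 0.022     ] [30.46360991 99.84444426] plate d 0.03486356304284109
tool [ -50.02475491 -122.81287156] [ 0.27933795 -0.06832446  0.72752144] 13.025
side 145 ((114.59494018554688, 231.32757568359375), (112.89676666259766, 13.366504669189453), 28.83550262451172) [[0.7608, 0.1897, 0.016], [0.7528, 0.1935, 0.022]]
wrist 1607 ((24.5, 74.5), (33.0, 49.0), 90.0) [[0.5779, 0.1732, 0.016], [0.5778, 0.169, 0.022]]
```

```bash
python3 -m handwheel '{"gripper":[0,0,0,0,0],"translation":[[-20,-50,20],[-40,-100,40],[-60,-150,40],[-60,-180,40],[-60,-180,40]],"twist":[0,0,0,0,0]}'; python3 b.py; python3 - <<'E'
from h import *
org=np.array([.54166,.0760]);th=.0691;R=np.array([[np.cos(th),-np.sin(th)],[np.sin(th),np.cos(th)]])
i=get_image("top");hsv=cv2.cvtColor(i["frame"],cv2.COLOR_RGB2HSV);m=cv2.inRange(hsv,(5,90,50),(22,255,255));m[:100]=0;m[:,300:]=0
c=cv2.findNonZero(m)
if c is not None:
    b=cv2.boxPoints(cv2.minAreaRect(c));print([(R.T@(ray(i,*q,.022)[:2]-org)*1000).round(0).tolist() for q in b])
j=get_image("side");hs=cv2.cvtColor(j["frame"],cv2.COLOR_RGB2HSV);m=cv2.inRange(hs,(5,90,50),(22,255,255));m[:235]=0;m[300:]=0;m[:,:105]=0;m[:,190:]=0
c=cv2.findNonZero(m);r=cv2.minAreaRect(c);print("side",len(c),r,ray(j,*r[0],.016))
m2=cv2.inRange(hs,(0,0,60),(180,90,140))
E
```

```text
time: 13.75
tcp_pos: [0.4401, -0.2313, 0.2224]
ee_rot: [0.999, 0.034, 0.0, 0.0]
ft_force: [-1.1, 0.3, 0.9]
grip_width: 0.0003
grip_force: 0.0
n 194
((134.0, 179.5), (11.0, 16.0), 90.0)
0.042 [0.57206265 0.16602835 0.042     ] [36.54610504 87.71434871] plate d 0.04474488981265236
0.03 [0.57456072 0.1706201  0.03      ] [39.35524865 92.12266071] plate d 0.03995443238862581
0.022 [0.5762261  0.17368126 0.022     ] [41.22801106 95.06153538] plate d 0.03682686828889471
tool [-122.47241546 -298.22911739] [ 0.65026808 -0.0205028   0.36627884] 13.8
[[56.0, 115.0], [54.0, 76.0], [27.0, 76.0], [29.0, 114.0]]
side 139 ((158.076904296875, 255.11537170410156), (9.152552604675293, 16.641006469726562), 56.30992889404297) [0.57962092 0.1743708  0.016     ]
```

The biscuit measures about 39 x 27 mm lying flat. Two views agree on z of about 0.02. It sits 37 mm from the plate centre and 26 mm clear of the ledge, so I'm handing in.

```bash
python3 -c "
from rig import *
print(job_done())"
```

```text
the job is handed in; nothing more can be done
None
```

The plunger was pressed fully once and came back up, and the one ejected biscuit was pushed off the ledge and lies flat in the blue plate, about 26 mm clear of the ledge; the job is handed in, but no verdict came back, and I did not re-measure the other two biscuits, the cup, the container or the spoon at the end.

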